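Find the nearly empty spice jar by feel and flag it for refill

ROBOT

A 6-joint arm with a two-finger parallel gripper is mounted at the origin on a cart in front of the work surface, level with it; the furniture and walls round the work are solid. World frame = base frame: x ahead of the robot, y to its left, z up, the work surface at z = 0. Lengths are in mm, angles in rad, forces in N, time in s.
With the tool pointing down it reaches from about 350 to 1000 mm from the base axis. Payload 7.1 kg.
Tool frame: the origin (TCP) lies midway between the tips of the shut fingers; the grasp point (between the pads) lies 19 mm behind it; z points along the fingers, y is the line along which they close (so a half turn about z gives the same grasp; the last joint's range is limited). The gripper opens to 85 mm and grips with 20 to 120 N. Pads are 22 mm wide; open, the fingers measure 114 mm over their backs; the gripper's body (76 mm by 85 mm) begins 54 mm behind the grasp point. The pads swing forward as they close: fully open they stand 13 mm farther back than shut.
Start: joints at [1.222, 0.423, 1.63, -0, 1.089, -0.019], TCP at [202.377, 591.311, 231.319] pointing down, gripper open.
Joint ranges: [-3, 3], [-0.9, 2.11], [0.09, 2.58], [-1.31, 4.45], [0.11, 2.69], [-2.54, 2.54]. Speed limits (rad/s): [2.39, 2.39, 3.01, 3.14, 3.14, 3.14].

INTERFACE

Orientations are given as a unit quaternion [x, y, z, w].
In Python, from plant import ctrl gives the robot as it stands. The module is installed in compiled form; this text tells all that it offers.
- The arm moves only by the shell command python3 -m handwheel 'ROWS' [FORCE]. ROWS is JSON, a list of rows, each an object with "hand": the closure, from 0 (fully open) to 1 (shut); "offset": the shift along the tool's x, y, z in cm, a list of three; "yaw": the turn about the tool's z in degrees. In form: [{"hand": hand, "offset": [x, y, z], "yaw": yaw}, ...]. A call has 1 to 10 rows; each row shifts and turns the commanded pose from where the row before left it, along the tool's axes as they then stand; what a row does not reach is not made up. A row lasts 1/8 s, in which the tool goes at most 62.5 mm and 10.7 degrees, less where a joint would pass 70% of its speed; a pose out of reach is approached as far as the arm can. A call is refused whole if a number of a shift passes 6.25 or a number of a turn 10.7, either way. A call with a gripper value outside its range is refused whole. The fingers move at their own pace and stop on an object; FORCE is the grip in N (left out, the last holds). Time passes only in rows, so rows that do not move let the fingers close. It gives the time, the measured TCP pose, the force, the opening and the grip force at its end, in the units of the state.
- ctrl.sense(): the state, without advancing time (a new reading comes with each control period).
- ctrl.read_camera(name): name is "scene" or "side" or "wrist"; returns a dict with "pixels" (420x560x3 uint8, red, green, blue), "K" (3x3 intrinsics, pixels), "dist" ([k1, k2, p1, p2, k3] as OpenCV has them; the pictures are not rectified), "rvec" (rotation vector, rad) and "tvec" (3), from world to camera coordinates, as OpenCV has them; the wrist camera has in their place "mount" (4x4, takes a point from camera to tool coordinates, whose origin is the TCP and whose axes are the flange's). Camera axes: x right, y down, z forward; pixel columns grow to the right and rows downward; lengths in mm; the calibration is good to about 2 mm. A picture is of the moment at which its call begins: read the wrist's pose just before it. There is no depth.
- ctrl.hand_in(): hands the job in; it is judged then, once.
Trained networks look in the newest picture that a camera, given by its name, has taken for a name from the list of things; names that differ only in an ending like _2 or _b are one class to them, and where a whole thing is asked for, a point or a joint stands for the part that bears it (a point fixed in the world has none). Each returns a list of dicts, best first, with "p" (0 to 1); they miss things now and then, are a little off and sometimes report something else, mostly with a low value. They report only what shows in the picture. A call takes as long as a camera call. They do not tell look-alikes from the thing itself.
- ctrl.boxes_of(name, camera): "bbox" ([left, top, width, height] in pixels, round what is visible of it).
- ctrl.masks_of(name, camera): "region" (420x560 bool, what is visible of it) and "bbox" ([left, top, width, height] in pixels, round what is visible of it).
The state is a dict: "t": time; "joints": joint angles; "qd": joint speeds; "tau": joint torques, N m; "eef_pos": TCP position; "orientation": TCP orientation; "ft_force": force on the tool from outside, world axes, zero at the start; "ft_torque": the same for the moment, N m; "finger_gap": opening from 0.0 (shut) to 1.0 (fully open); "gripper_force": force on a finger pad.
Only numpy, scipy, OpenCV 4.12 (cv2) and the standard library are available. Lean on these libraries where they do the work, as an engineer would, in place of code of your own. Each camera call takes 0.05 s, during which the arm holds its last target. There are 200 camera calls.

TASK

The three dark-lidded spice jars standing forward in a loose row look alike, but one is nearly empty: lift them to feel which. Stand the nearly empty one upright in the refill tray, gently, and put any full one that you lifted back upright where it stood. Then hang the folded steel marker astride the bar of the tray, so that it rests on the bar with one side hanging down on each side of it, and leave the other things where they are.

Things in the scene. Friction and masses are not known exactly. Their poses are not given: they have to be found in the camera images.
- jar_a: one of three jars that look alike: round glass, printed label, dark lid as wide as the jar, 41 mm diameter, 105 mm high. Origin: centre of its underside, z up. They stand in a loose row to the right. Two are full (0.32 to 0.44 kg), one is nearly empty (0.08 to 0.12 kg); which one does not show and changes from start to start
- jar_b: another of three jars that look alike: round glass, printed label, dark lid as wide as the jar, 41 mm diameter, 105 mm high. Origin: centre of its underside, z up. They stand in a loose row to the right. Two are full (0.32 to 0.44 kg), one is nearly empty (0.08 to 0.12 kg); which one does not show and changes from start to start
- jar_c: another of three jars that look alike: round glass, printed label, dark lid as wide as the jar, 41 mm diameter, 105 mm high. Origin: centre of its underside, z up. They stand in a loose row to the right. Two are full (0.32 to 0.44 kg), one is nearly empty (0.08 to 0.12 kg); which one does not show and changes from start to start
- tray: refill tray, fixed: shallow plain metal tray, 140 mm along its x, 220 mm along its y, floor 4 mm thick, walls 4 mm thick with a rolled rim, 34 mm high. Origin: centre of its underside, z up. A steel bar arches over it near its +y end (point bar_mid); the floor from y = -0.10 to +0.03 is free for the jar
- bar_mid (a point): middle of the tray's horizontal round steel bar, on the bar's axis: at x 0, y +85 mm, 85 mm above the tray's underside, axes as the tray's. The bar runs along the tray's x, is 10 mm in diameter, straight for 100 mm, and bends down to a post at x = -60 and +60 mm
- marker: loose steel sheet, 3 mm, folded to an upside-down U, standing on its feet near the front, 0.07 kg. 50 mm long (x), 24 mm wide over its two upright sides (y; inner gap 18), 48 mm high, 45 mm deep inside; the lowest 9 mm of the sides flare to 32 mm over the feet. Origin: between the feet at the height of their underside, z up. Grip it across y
- ramekin: bystander: small pale round ramekin, 69 mm diameter, 38 mm high; origin at the centre of its underside. Leave it
- timer: bystander: round white kitchen timer with a red top knob, 62 mm diameter, 46 mm high; origin at the centre of its underside. Leave it
Mind the look-alikes: they are no part of the job. What is shaped like the jar_b but yellow is not meant.

How it is judged:
By the outcome, as a careful person would: the job done as asked, in the order asked, and still so for the second after the job is handed in, with the robot touching nothing.
It also fails if it takes over 72 s, if anything falls off the work surface, if the arm or the gripper's body presses on something with over 40 N, if the wrist force passes 120 N, or if a joint passes its speed limit or range.

## Working session

There is one attempt and no reset: what is moved stays moved. The work goes in short steps, Python scripts to look and compute and a shell command to move; the robot and the scene stay as the last step left them, time stands still between calls to the robot, and variables do not carry over. Pictures are saved under pics/ and viewed, at most 10 in all, crops included, and the job is handed in when it is done.

```bash
mkdir -p pics; cat > h.py <<'E'
import numpy as np, cv2
from scipy.spatial.transform import Rotation as R
from plant import ctrl
def cam(n):
    s=ctrl.sense(); c=ctrl.read_camera(n)
    if n=='wrist':
        T=np.eye(4); T[:3,:3]=R.from_quat(s['orientation']).as_matrix(); T[:3,3]=s['eef_pos']
        W=T@np.array(c['mount']); c['Rwc']=W[:3,:3]; c['o']=W[:3,3]
    else:
        r=cv2.Rodrigues(np.array(c['rvec'],float))[0]; c['Rwc']=r.T; c['o']=-r.T@np.array(c['tvec'],float).ravel()
    return c
def ray(c,u,v):
    p=cv2.undistortPoints(np.array([[[u,v]]],float),np.array(c['K'],float),np.array(c['dist'],float)).ravel()
    return c['Rwc']@np.array([p[0],p[1],1])
def at(c,u,v,z):
    d=ray(c,u,v); return (c['o']+d*(z-c['o'][2])/d[2])[:2].round(1)
def proj(c,P):
    P=np.atleast_2d(np.array(P,float)); r=c['Rwc'].T
    return cv2.projectPoints(P,cv2.Rodrigues(r)[0],-r@c['o'],np.array(c['K'],float),np.array(c['dist'],float))[0].reshape(-1,2).round(1)
def save(c,n,img=None): cv2.imwrite('pics/'+n,(c['pixels'] if img is None else img)[:,:,::-1])
E
python3 - <<'E'
from h import *
s=ctrl.sense(); print(s)
ims=[]
for n in('scene','side'):
    c=cam(n); ims.append(c['pixels']); print(n,c['o'].round(0), c['Rwc'].round(2).tolist())
    save(c,n+'0.png')
    for k in('jar_a','tray','marker','ramekin','timer'):
        for b in ctrl.boxes_of(k,n): print(k,b['bbox'],round(b['p'],2), at(c,b['bbox'][0]+b['bbox'][2]/2,b['bbox'][1]+b['bbox'][3],0))
E
```

```text
{'t': 0.0, 'joints': array([ 1.22200326e+00,  4.23858075e-01,  1.63072299e+00, -3.32425045e-05,
        1.08857460e+00, -1.89653464e-02]), 'qd': array([ 0.00085661, -0.00035258,  0.0006576 , -0.000439  ,  0.00045017,
       -0.00090299]), 'tau': array([-5.26514432e-04, -5.57386959e+01, -2.81742704e+01,  1.42354756e-04,
        7.21568838e-03,  6.28405402e-06]), 'eef_pos': array([202.19720908, 590.79755831, 230.52196031]), 'orientation': array([ 1.64159696e-01,  9.86433466e-01, -7.71024789e-04, -1.28422966e-04]), 'ft_force': array([ 0.15672713, -0.10017092,  0.31321742]), 'ft_torque': array([ 0.03561544,  0.0091279 , -0.02056108]), 'gripper_force': 0.0, 'finger_gap': 1.004848801919054}
scene [  62. -400.  765.] [[0.59, -0.59, 0.55], [-0.81, -0.43, 0.4], [-0.0, -0.68, -0.73]]
jar_a [318.8, 223.1, 24.6, 40.5] 0.8 [ 560.5 -180.8]
jar_a [420.3, 248.9, 30.2, 43.1] 0.75 [ 632.4 -411.7]
jar_a [282.1, 195.7, 22.2, 39.5] 0.6 [578.4 -58.4]
jar_a [374.0, 254.1, 32.6, 40.7] 0.56 [ 566.1 -331.9]
tray [154.4, 165.8, 92.1, 88.1] 0.93 [397.8  89.9]
marker [240.2, 246.2, 23.1, 26.2] 0.75 [430.2 -44.3]
ramekin [153.7, 165.9, 89.4, 86.0] 0.73 [399.2  98.2]
ramekin [336.6, 298.1, 35.8, 36.7] 0.66 [ 436.2 -313.1]
timer [369.5, 217.3, 27.0, 23.8] 0.98 [ 694.9 -250.4]
side [437. 998. 602.] [[-0.99, -0.06, 0.12], [-0.13, 0.46, -0.88], [0.0, -0.88, -0.47]]
jar_a [269.4, 186.9, 17.1, 43.4] 0.85 [589.2 -29.8]
jar_a [290.2, 150.9, 10.7, 25.6] 0.66 [ 582.5 -374.2]
jar_a [285.2, 172.4, 13.5, 37.4] 0.61 [ 567.1 -146. ]
jar_a [270.7, 144.8, 16.8, 30.2] 0.59 [ 636. -379.]
jar_a [322.3, 173.9, 24.7, 17.9] 0.38 [ 454.9 -277.4]
tray [256.7, 241.1, 98.0, 84.6] 0.92 [486.1 318.2]
marker [319.9, 211.9, 26.2, 24.1] 0.85 [449.3 -20. ]
ramekin [322.1, 174.9, 24.2, 18.8] 0.69 [ 455.8 -264.2]
timer [233.8, 180.5, 20.2, 17.6] 0.87 [ 713.  -199.9]
```

View pics/scene0.png

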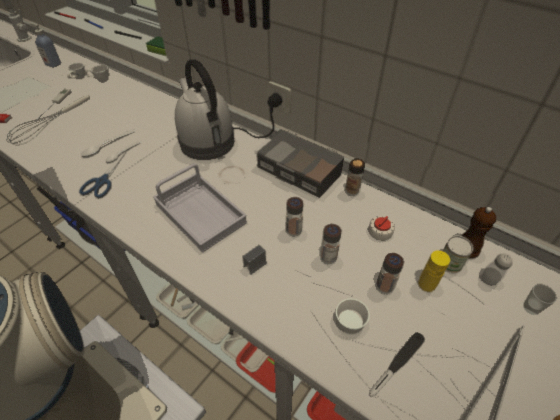

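View pics/side0.png

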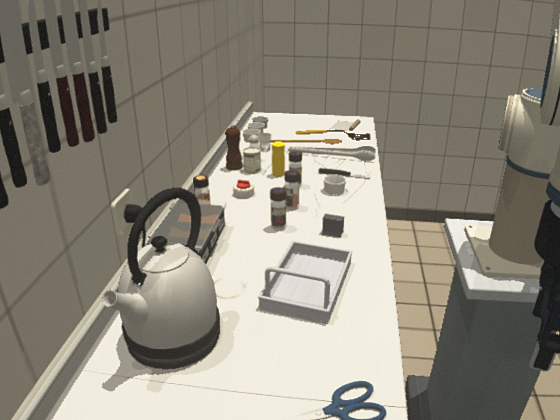

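The three dark-lidded jars in a row are at scene (294,215), (331,242) and (391,272). The look-alikes are the yellow shaker (434,270), the orange-lidded jar (355,175) and the glass jars on the right (458,253). The tray is at (200,208) with its bar at the +y end (180,180), and the marker is at (256,260). Next I fit poses by silhouette and check one crop.

```bash
cat >> h.py <<'E'
from scipy.optimize import minimize
def cyl(r,h):
    a=np.linspace(0,2*np.pi,24,endpoint=False); return np.array([[r*np.cos(t),r*np.sin(t),z] for t in a for z in(0,h)])
def box(x,y,z0,z1): return np.array([[a*x/2,b*y/2,z] for a in(-1,1) for b in(-1,1) for z in(z0,z1)])
JAR=[cyl(20.5,105)]; MK=[box(50,32,0,9),box(50,24,0,48)]
a=np.linspace(-60,60,3)
TR=[box(140,220,0,34)]
def place(P,q):
    c,s=np.cos(q[2]),np.sin(q[2]); return P@np.array([[c,s,0],[-s,c,0],[0,0,1]])+[q[0],q[1],0]
def sil(c,M,q):
    m=np.zeros((840,1120),np.uint8)
    for P in M: cv2.fillConvexPoly(m,cv2.convexHull((proj(c,place(P,q))*2).astype(np.int32)),1)
    return cv2.resize(m.astype(np.float32),(560,420),interpolation=cv2.INTER_AREA)
def fit(views,M,q0,yaw=True):
    def f(q):
        q=[q[0],q[1],q[2] if yaw else 0]; L=0
        for c,reg in views:
            m=sil(c,M,q); L-=np.minimum(m,reg).sum()/np.maximum(m,reg).sum()
        return L/len(views)
    best=None
    for y in (np.arange(0,np.pi,np.pi/6)+q0[2] if yaw else [0]):
        s=np.array([[q0[0],q0[1],y],[q0[0]+15,q0[1],y],[q0[0],q0[1]+15,y],[q0[0],q0[1],y+.3]])
        r=minimize(f,s[0],method='Nelder-Mead',options=dict(initial_simplex=s,maxiter=120,xatol=.1,fatol=1e-4))
        if best is None or r.fun<best.fun: best=r
    return best.x.round(2),round(-best.fun,3)
E
python3 - <<'E'
from h import *
V={n:cam(n) for n in('scene','side')}
def masks(k): return {n:ctrl.masks_of(k,n) for n in V}
def pick(ms,M,q):
    out=[]
    for n in V:
        s=sil(V[n],M,q); b=None
        for m in ms[n]:
            r=m['region'].astype(np.float32); i=np.minimum(s,r).sum()/np.maximum(s,r).sum()
            if b is None or i>b[0]: b=(i,r)
        if b and b[0]>.15: out.append((V[n],b[1]))
    return out
mj=masks('jar_a')
im=V['scene']['pixels'].copy()
for q in([585,-40,0],[575,-155,0],[580,-310,0]):
    v=pick(mj,JAR,q); q,i=fit(v,JAR,q,False); print('jar',q[:2],i,len(v))
    for vv in v: print('  single',fit([vv],JAR,q,False))
    cv2.polylines(im,[cv2.convexHull(proj(V['scene'],place(JAR[0],[q[0],q[1],0])).astype(np.int32))],True,(0,255,0),1)
for k,M,q in(('marker',MK,[440,-30,0]),):
    ms=masks(k); v=pick(ms,M,q); print(len(v)); q,i=fit(v,M,q); print(k,q,i)
    for P in M: cv2.polylines(im,[cv2.convexHull(proj(V['scene'],place(P,q)).astype(np.int32))],True,(0,255,0),1)
# tray
ms=masks('tray'); a=np.linspace(-1,1,2)
M=TR; v=pick(ms,M,[470,170,0]); q,i=fit(v,M,[470,170,-.3]); print('tray',q,i,len(v))
for P in M: cv2.polylines(im,[cv2.convexHull(proj(V['scene'],place(P,q)).astype(np.int32))],True,(0,255,0),1)
cv2.imwrite('pics/c1.png',cv2.resize(im[140:310,140:420],None,fx=2.8,fy=2.8)[:,:,::-1])
E
```

```text
jar [591.08 -50.98] 0.915 2
  single (array([ 5.9127e+02, -5.0870e+01,  2.0000e-01]), np.float64(0.9))
  single (array([591.08, -50.98,   0.  ]), np.float64(0.933))
jar [ 571.26 -166.12] 0.893 2
  single (array([ 5.7000e+02, -1.6687e+02,  1.0000e-01]), np.float64(0.913))
  single (array([ 5.7065e+02, -1.6130e+02, -8.0000e-02]), np.float64(0.881))
jar [ 578.28 -314.08] 0.713 2
  single (array([ 5.7656e+02, -3.1399e+02,  6.0000e-02]), np.float64(0.92))
  single (array([ 5.7850e+02, -3.1559e+02,  6.0000e-02]), np.float64(0.515))
2
marker [ 4.5126e+02 -3.6180e+01 -1.9000e-01] 0.86
tray [ 4.9377e+02  1.8609e+02 -2.0000e-01] 0.941 2
```

View pics/c1.png

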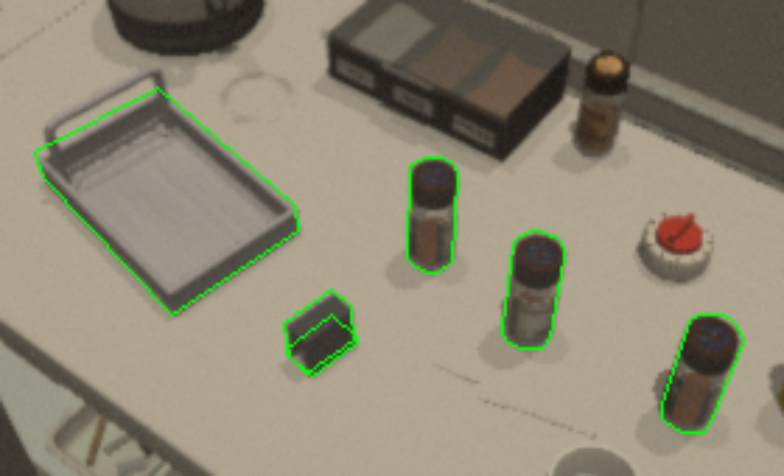

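The crop shows the outlines sitting well on all three dark-lidded jars, the marker and the tray. I turn the tool and set off for the first jar.

```bash
python3 -m handwheel '[{"hand":0,"offset":[0,0,0],"yaw":-9.5},{"hand":0,"offset":[0,0,0],"yaw":-9.5},{"hand":0,"offset":[-2.8,-4.6,0],"yaw":0},{"hand":0,"offset":[-2.8,-4.6,0],"yaw":0},{"hand":0,"offset":[-2.8,-4.6,0],"yaw":0},{"hand":0,"offset":[-2.8,-4.6,0],"yaw":0},{"hand":0,"offset":[-2.8,-4.6,0],"yaw":0},{"hand":0,"offset":[-2.8,-4.6,0],"yaw":0},{"hand":0,"offset":[-2.8,-4.6,0],"yaw":0},{"hand":0,"offset":[-2.8,-4.6,0],"yaw":0}]' 50
python3 -m handwheel '[{"hand":0,"offset":[-2.8,-4.6,0],"yaw":0},{"hand":0,"offset":[-2.8,-4.6,0],"yaw":0},{"hand":0,"offset":[-2.8,-4.6,0],"yaw":0},{"hand":0,"offset":[-2.8,-4.6,0],"yaw":0},{"hand":0,"offset":[0,0,0],"yaw":0},{"hand":0,"offset":[0,0,0],"yaw":0}]'
```

```text
t: 2.25
eef_pos: [427.9, 222.2, 231.6]
orientation: [-0.001, 1.0, 0.0, 0.0]
ft_force: [0.6, 1.0, 1.0]
finger_gap: 1.003
gripper_force: 0.0
t: 3.0
eef_pos: [539.0, 39.9, 231.1]
orientation: [-0.0, 1.0, 0.0, -0.0]
ft_force: [-0.4, 0.8, -0.2]
finger_gap: 1.003
gripper_force: 0.0
```

```bash
python3 -m handwheel '[{"hand":0,"offset":[-2.6,-4.5,0],"yaw":0},{"hand":0,"offset":[-2.6,-4.6,0],"yaw":0},{"hand":0,"offset":[0,0,0],"yaw":0},{"hand":0,"offset":[0,0,0],"yaw":0}]'
python3 - <<'E'
from h import *
c=cam('wrist'); save(c,'w1.png'); print(c['o'].round())
for m in ctrl.masks_of('jar_a','wrist'):
    x,y,w,h=m['bbox']; g=at(c,x+w/2,y+h/2,52)
    print(m['bbox'],round(m['p'],2), g, fit([(c,m['region'].astype(np.float32))],JAR,[g[0],g[1],0],False))
E
```

```text
t: 3.5
eef_pos: [590.7, -49.8, 231.0]
orientation: [-0.001, 1.0, 0.0, -0.001]
ft_force: [-0.8, -0.4, -0.3]
finger_gap: 0.995
gripper_force: 0.0
[517. -51. 374.]
[1.0, 203.4, 17.7, 31.8] 0.92 [ 628.2 -333.5] (array([ 6.4154e+02, -3.9028e+02,  2.5000e-01]), np.float64(0.962))
[115.4, 141.4, 79.0, 59.2] 0.88 [ 577.4 -172. ] (array([ 5.7162e+02, -1.6500e+02,  8.0000e-02]), np.float64(0.949))
[250.4, 164.7, 49.9, 60.2] 0.76 [601.4 -53.6] (array([591.85, -50.23,   0.  ]), np.float64(0.942))
[0.2, 147.1, 68.3, 54.8] 0.65 [ 580.4 -295.9] (array([ 5.7920e+02, -3.1272e+02,  1.8000e-01]), np.float64(0.978))
```

View pics/w1.png

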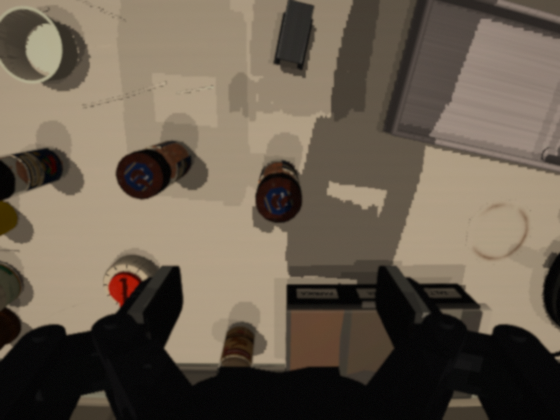

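The wrist view confirms the jars at (278,190), (150,170) and (30,175), agreeing with the estimates within 2 mm; the marker is at (294,35). Descending, gripping and lifting jar 1.

```bash
python3 -m handwheel '[{"hand":0,"offset":[-0.1,-0.1,5],"yaw":0},{"hand":0,"offset":[0,0,5],"yaw":0},{"hand":0,"offset":[0,0,5],"yaw":0},{"hand":0,"offset":[0,0,2.5],"yaw":0},{"hand":0.3,"offset":[0,0,0],"yaw":0},{"hand":1,"offset":[0,0,0],"yaw":0},{"hand":1,"offset":[0,0,0],"yaw":0},{"hand":1,"offset":[0,0,0],"yaw":0},{"hand":1,"offset":[0,0,0],"yaw":0},{"hand":1,"offset":[0,0,0],"yaw":0}]' 50
python3 -m handwheel '[{"hand":1,"offset":[0,0,0],"yaw":0},{"hand":1,"offset":[0,0,0],"yaw":0}]'
python3 -m handwheel '[{"hand":1,"offset":[0,0,-2],"yaw":0},{"hand":1,"offset":[0,0,-2],"yaw":0},{"hand":1,"offset":[0,0,0],"yaw":0},{"hand":1,"offset":[0,0,0],"yaw":0},{"hand":1,"offset":[0,0,0],"yaw":0},{"hand":1,"offset":[0,0,0],"yaw":0}]'
```

```text
t: 4.85
eef_pos: [593.7, -51.6, 58.2]
orientation: [-0.001, 1.0, 0.0, 0.001]
ft_force: [-0.8, 3.7, 8.4]
finger_gap: 0.466
gripper_force: 50.3
t: 5.1
eef_pos: [593.7, -51.6, 58.2]
orientation: [-0.001, 1.0, 0.0, 0.001]
ft_force: [-1.3, 2.7, 7.1]
finger_gap: 0.472
gripper_force: 50.3
t: 5.85
eef_pos: [592.1, -52.0, 95.7]
orientation: [-0.001, 1.0, 0.0, -0.001]
ft_force: [-0.1, -0.6, -3.6]
finger_gap: 0.469
gripper_force: 51.0
```

Jar 1 weighs 0.37 kg, so it is full; I put it back.

```bash
python3 -m handwheel '[{"hand":1,"offset":[0,0,2],"yaw":0},{"hand":1,"offset":[0,0,1],"yaw":0},{"hand":1,"offset":[0,0,0.5],"yaw":0},{"hand":1,"offset":[0,0,0.3],"yaw":0},{"hand":1,"offset":[0,0,0],"yaw":0},{"hand":1,"offset":[0,0,0],"yaw":0}]'
python3 -m handwheel '[{"hand":0,"offset":[0,0,0],"yaw":0},{"hand":0,"offset":[0,0,0],"yaw":0},{"hand":0,"offset":[0,0,0],"yaw":0},{"hand":0,"offset":[0,0,0],"yaw":0},{"hand":0,"offset":[0,0,-2],"yaw":0},{"hand":0,"offset":[0,0,-4],"yaw":0},{"hand":0,"offset":[0,0,-5],"yaw":0},{"hand":0,"offset":[0,0,0],"yaw":0},{"hand":0,"offset":[0,0,0],"yaw":0}]'
```

```text
t: 6.6
eef_pos: [592.8, -52.0, 58.5]
orientation: [-0.001, 1.0, -0.0, 0.0]
ft_force: [0.0, -0.5, -3.7]
finger_gap: 0.466
gripper_force: 50.9
t: 7.72
eef_pos: [592.4, -52.0, 169.1]
orientation: [-0.001, 1.0, -0.0, 0.0]
ft_force: [0.2, -0.2, -0.1]
finger_gap: 1.001
gripper_force: 0.0
```

```bash
python3 -m handwheel '[{"hand":0,"offset":[1,-5.6,0],"yaw":0},{"hand":0,"offset":[1.1,-5.7,0],"yaw":0},{"hand":0,"offset":[0,0,0],"yaw":0},{"hand":0,"offset":[0,0,0],"yaw":0},{"hand":0,"offset":[0,0,5],"yaw":0},{"hand":0,"offset":[0,0,4.3],"yaw":0},{"hand":0,"offset":[0,0,2],"yaw":0},{"hand":0.3,"offset":[0,0,0],"yaw":0},{"hand":0.3,"offset":[0,0,0],"yaw":0}]'
python3 -m handwheel '[{"hand":1,"offset":[0,0,0],"yaw":0},{"hand":1,"offset":[0,0,0],"yaw":0},{"hand":1,"offset":[0,0,0],"yaw":0},{"hand":1,"offset":[0,0,0],"yaw":0},{"hand":1,"offset":[0,0,0],"yaw":0},{"hand":1,"offset":[0,0,0],"yaw":0}]'
python3 -m handwheel '[{"hand":1,"offset":[0,0,-2],"yaw":0},{"hand":1,"offset":[0,0,-2],"yaw":0},{"hand":1,"offset":[0,0,0],"yaw":0},{"hand":1,"offset":[0,0,0],"yaw":0},{"hand":1,"offset":[0,0,0],"yaw":0},{"hand":1,"offset":[0,0,0],"yaw":0}]'
```

```text
t: 8.85
eef_pos: [572.9, -164.9, 56.6]
orientation: [-0.001, 1.0, -0.0, 0.001]
ft_force: [-1.0, 0.7, 0.3]
finger_gap: 0.698
gripper_force: 0.0
t: 9.6
eef_pos: [572.9, -165.4, 57.1]
orientation: [-0.001, 1.0, -0.0, 0.001]
ft_force: [-0.7, 0.5, 7.2]
finger_gap: 0.47
gripper_force: 50.3
t: 10.35
eef_pos: [571.4, -164.9, 94.7]
orientation: [-0.001, 1.0, 0.0, -0.001]
ft_force: [0.4, 0.1, -3.7]
finger_gap: 0.462
gripper_force: 51.1
```

Jar 2 is also full; put it back and take jar 3.

```bash
python3 -m handwheel '[{"hand":1,"offset":[0,0,2],"yaw":0},{"hand":1,"offset":[0,0,1],"yaw":0},{"hand":1,"offset":[0,0,0.5],"yaw":0},{"hand":1,"offset":[0,0,0.4],"yaw":0},{"hand":1,"offset":[0,0,0],"yaw":0},{"hand":1,"offset":[0,0,0],"yaw":0}]'
python3 -m handwheel '[{"hand":0,"offset":[0,0,0],"yaw":0},{"hand":0,"offset":[0,0,0],"yaw":0},{"hand":0,"offset":[0,0,0],"yaw":0},{"hand":0,"offset":[0,0,0],"yaw":0},{"hand":0,"offset":[0,0,-2],"yaw":0},{"hand":0,"offset":[0,0,-4],"yaw":0},{"hand":0,"offset":[0,0,-5],"yaw":0},{"hand":0,"offset":[0,0,0],"yaw":0},{"hand":0,"offset":[0,0,0],"yaw":0}]'
python3 -m handwheel '[{"hand":0,"offset":[-0.2,-5,0],"yaw":0},{"hand":0,"offset":[-0.2,-5,0],"yaw":0},{"hand":0,"offset":[-0.2,-4.9,0],"yaw":0},{"hand":0,"offset":[0,0,0],"yaw":0},{"hand":0,"offset":[0,0,0],"yaw":0}]'
python3 - <<'E'
from h import *
c=cam('wrist'); save(c,'w2.png'); print(c['o'].round())
for m in ctrl.masks_of('jar_a','wrist'):
    x,y,w,h=m['bbox']; g=at(c,x+w/2,y+h/2,52)
    print(m['bbox'],round(m['p'],2), fit([(c,m['region'].astype(np.float32))],JAR,[g[0],g[1],0],False))
E
```

```text
t: 11.1
eef_pos: [571.9, -165.0, 57.1]
orientation: [-0.001, 1.0, -0.0, 0.0]
ft_force: [-2.1, 2.4, 5.5]
finger_gap: 0.465
gripper_force: 51.6
t: 12.22
eef_pos: [571.7, -165.0, 167.0]
orientation: [-0.001, 1.0, -0.0, 0.0]
ft_force: [-0.8, 0.1, 0.2]
finger_gap: 0.996
gripper_force: 0.0
t: 12.85
eef_pos: [577.0, -313.3, 164.8]
orientation: [-0.001, 1.0, 0.001, -0.001]
ft_force: [-0.4, 0.1, -0.8]
finger_gap: 0.999
gripper_force: 0.0
[ 504. -314.  308.]
[530.7, 185.7, 24.8, 47.6] 0.87 (array([593.34, -46.05,  -0.88]), np.float64(0.885))
[171.8, 231.2, 52.8, 103.2] 0.71 (array([ 6.3935e+02, -3.8564e+02,  1.5000e-01]), np.float64(0.633))
[416.0, 164.2, 119.9, 82.0] 0.68 (array([ 5.7078e+02, -1.6605e+02,  2.3000e-01]), np.float64(0.946))
[253.6, 169.7, 58.9, 89.3] 0.55 (array([ 5.7768e+02, -3.1147e+02,  1.6000e-01]), np.float64(0.949))
```

```bash
python3 -m handwheel '[{"hand":0,"offset":[-0.1,0.1,5],"yaw":0},{"hand":0,"offset":[0,0,4],"yaw":0},{"hand":0,"offset":[0,0,1.8],"yaw":0},{"hand":0.3,"offset":[0,0,0],"yaw":0},{"hand":0.3,"offset":[0,0,0],"yaw":0},{"hand":1,"offset":[0,0,0],"yaw":0},{"hand":1,"offset":[0,0,0],"yaw":0},{"hand":1,"offset":[0,0,0],"yaw":0},{"hand":1,"offset":[0,0,0],"yaw":0},{"hand":1,"offset":[0,0,0],"yaw":0}]' 40
python3 -m handwheel '[{"hand":1,"offset":[0,0,0],"yaw":0},{"hand":1,"offset":[0,0,0],"yaw":0},{"hand":1,"offset":[0,0,-2],"yaw":0},{"hand":1,"offset":[0,0,-2],"yaw":0},{"hand":1,"offset":[0,0,0],"yaw":0},{"hand":1,"offset":[0,0,0],"yaw":0},{"hand":1,"offset":[0,0,0],"yaw":0},{"hand":1,"offset":[0,0,0],"yaw":0}]'
```

```text
t: 14.2
eef_pos: [580.1, -313.4, 60.1]
orientation: [-0.001, 1.0, -0.001, 0.001]
ft_force: [0.3, 1.3, 6.0]
finger_gap: 0.466
gripper_force: 39.6
t: 15.2
eef_pos: [578.6, -312.8, 97.6]
orientation: [-0.001, 1.0, 0.0, -0.001]
ft_force: [-1.1, 0.2, -2.0]
finger_gap: 0.471
gripper_force: 40.3
```

```bash
python3 -m handwheel '[{"hand":1,"offset":[0,0,-4],"yaw":0},{"hand":1,"offset":[0,0,-4.5],"yaw":0},{"hand":1,"offset":[0,0,0],"yaw":0},{"hand":1,"offset":[0,0,0],"yaw":0},{"hand":1,"offset":[0,0,0],"yaw":0}]'
python3 -m handwheel '[{"hand":1,"offset":[0.5,2.5,0],"yaw":0},{"hand":1,"offset":[1,5,0],"yaw":0},{"hand":1,"offset":[1,5,0],"yaw":0},{"hand":1,"offset":[1,5,0],"yaw":0},{"hand":1,"offset":[1,5,0],"yaw":0},{"hand":1,"offset":[1,5,0],"yaw":0},{"hand":1,"offset":[1.1,5,0],"yaw":0},{"hand":1,"offset":[1,5,0],"yaw":0},{"hand":1,"offset":[1,5,0],"yaw":0},{"hand":1,"offset":[0.8,3,0],"yaw":0}]'
python3 -m handwheel '[{"hand":1,"offset":[0,0,0],"yaw":0},{"hand":1,"offset":[0,0,0],"yaw":0},{"hand":1,"offset":[0,0,0],"yaw":0}]'
python3 - <<'E'
from h import *
c=cam('wrist'); save(c,'w3.png'); print(c['o'].round())
for k,M,q in(('marker',MK,[450,-36,-.19]),('tray',TR,[494,186,-.2])):
  for m in ctrl.masks_of(k,'wrist'): print(k,m['bbox'],round(m['p'],2),fit([(c,m['region'].astype(np.float32))],M,q))
  for n in('side','scene'):
   if k=='tray':break
E
```

```text
t: 15.82
eef_pos: [578.1, -312.5, 181.6]
orientation: [-0.001, 1.0, 0.001, -0.001]
ft_force: [0.8, -0.3, -1.1]
finger_gap: 0.468
gripper_force: 40.4
t: 17.08
eef_pos: [483.0, 143.7, 182.3]
orientation: [-0.002, 1.0, -0.0, -0.001]
ft_force: [-0.4, -0.4, -1.3]
finger_gap: 0.472
gripper_force: 40.5
t: 17.45
eef_pos: [484.3, 140.9, 183.0]
orientation: [-0.0, 1.0, -0.0, -0.0]
ft_force: [-0.1, 0.6, -1.1]
finger_gap: 0.467
gripper_force: 40.5
[411. 140. 326.]
tray [197.0, 98.7, 275.1, 203.1] 0.72 (array([493.37, 184.93,   2.95]), np.float64(0.803))
```

View pics/w3.png

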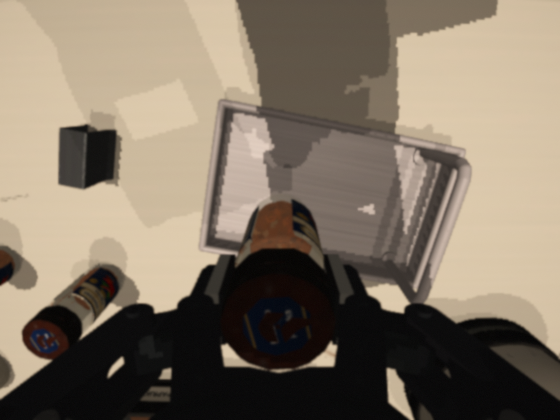

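The jar is held over the tray, roughly central at (275,290), and weighs about 0.11 kg, so it is the empty one. The marker is at (88,157). Lowering slowly.

```bash
python3 -m handwheel '[{"hand":1,"offset":[0,0,4],"yaw":0},{"hand":1,"offset":[0,0,4],"yaw":0},{"hand":1,"offset":[0,0,2],"yaw":0},{"hand":1,"offset":[0,0,1],"yaw":0},{"hand":1,"offset":[0,0,0.5],"yaw":0},{"hand":1,"offset":[0,0,0],"yaw":0},{"hand":1,"offset":[0,0,0],"yaw":0}]'
python3 -m handwheel '[{"hand":1,"offset":[0,0,0.1],"yaw":0},{"hand":1,"offset":[0,0,0.1],"yaw":0},{"hand":1,"offset":[0,0,0],"yaw":0},{"hand":1,"offset":[0,0,0],"yaw":0}]'
```

```text
t: 18.48
eef_pos: [484.8, 142.0, 69.1]
orientation: [-0.001, 1.0, 0.0, 0.001]
ft_force: [0.6, -0.2, -1.1]
finger_gap: 0.466
gripper_force: 40.5
t: 18.98
eef_pos: [484.2, 141.8, 66.3]
orientation: [-0.001, 1.0, -0.0, 0.0]
ft_force: [-0.3, -0.9, -1.4]
finger_gap: 0.474
gripper_force: 40.5
```

```bash
python3 -m handwheel '[{"hand":1,"offset":[0,0,0.1],"yaw":0},{"hand":1,"offset":[0,0,0.1],"yaw":0},{"hand":1,"offset":[0,0,0],"yaw":0}]'
python3 -m handwheel '[{"hand":1,"offset":[0,0,0.1],"yaw":0},{"hand":1,"offset":[0,0,0],"yaw":0},{"hand":1,"offset":[0,0,0],"yaw":0}]'
```

```text
t: 19.35
eef_pos: [484.2, 141.8, 64.2]
orientation: [-0.001, 1.0, -0.0, -0.0]
ft_force: [0.3, 0.0, -0.5]
finger_gap: 0.466
gripper_force: 40.6
t: 19.73
eef_pos: [484.7, 142.1, 63.9]
orientation: [-0.001, 1.0, 0.0, 0.001]
ft_force: [-1.9, 0.4, 6.2]
finger_gap: 0.469
gripper_force: 39.5
```

```bash
python3 -m handwheel '[{"hand":0.4,"offset":[0,0,-0.1],"yaw":0},{"hand":0.4,"offset":[0,0,0],"yaw":0},{"hand":0,"offset":[0,0,0],"yaw":0},{"hand":0,"offset":[0,0,0],"yaw":0},{"hand":0,"offset":[0,0,-2],"yaw":0},{"hand":0,"offset":[0,0,-5],"yaw":0},{"hand":0,"offset":[0,0,-5],"yaw":0},{"hand":0,"offset":[1.1,-5.9,0],"yaw":0},{"hand":0,"offset":[1.1,-5.9,0],"yaw":0},{"hand":0,"offset":[1.1,-5.9,0],"yaw":0}]'
python3 -m handwheel '[{"hand":0,"offset":[0,0,0],"yaw":10.7},{"hand":0,"offset":[0,0,0],"yaw":0},{"hand":0,"offset":[0,0,0],"yaw":0},{"hand":0,"offset":[0,0,0],"yaw":0}]'
python3 - <<'E'
from h import *
c=cam('wrist'); im=c['pixels'].copy()
ms=ctrl.masks_of('marker','wrist')
for m in ms[:2]: print(m['bbox'],round(m['p'],2),fit([(c,m['region'].astype(np.float32))],MK,[450,-36,-.19]))
v=[(c,ms[0]['region'].astype(np.float32))] if ms else []
for n in('scene','side'):
    d=cam(n); mm=ctrl.masks_of('marker',n)
    if n=='side': save(d,'side1.png')
    if mm: print(n,round(mm[0]['p'],2),fit([(d,mm[0]['region'].astype(np.float32))],MK,[450,-36,-.19]))
if v:
    q,_=fit(v,MK,[450,-36,-.19])
    for P in MK: cv2.polylines(im,[cv2.convexHull(proj(c,place(P,q)).astype(np.int32))],True,(0,255,0),1)
save(c,'w4.png',im)
E
```

```text
t: 20.98
eef_pos: [451.1, -36.7, 184.6]
orientation: [-0.001, 1.0, -0.0, 0.0]
ft_force: [0.2, -0.1, -0.8]
finger_gap: 0.998
gripper_force: 0.0
t: 21.48
eef_pos: [451.6, -34.5, 184.3]
orientation: [0.091, 0.996, 0.0, -0.0]
ft_force: [0.2, 0.3, -0.4]
finger_gap: 0.998
gripper_force: 0.0
[262.5, 158.0, 31.1, 64.0] 0.78 (array([452.87, -36.07,   2.93]), np.float64(0.869))
scene 0.74 (array([ 4.5297e+02, -3.7240e+01, -8.0000e-02]), np.float64(0.849))
side 0.7 (array([ 4.5135e+02, -3.6050e+01, -2.4000e-01]), np.float64(0.869))
```

View pics/w4.png

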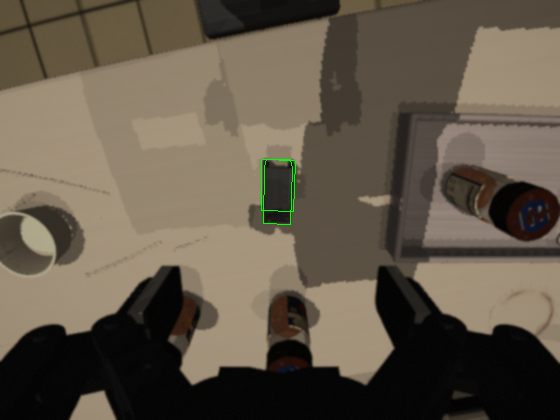

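The marker (278,190) lies squarely under the gripper with its long side across the closing line; the jar stands upright in the tray (500,200). Descending and gripping the marker.

```bash
python3 -m handwheel '[{"hand":0,"offset":[-0.1,-0.1,5],"yaw":1},{"hand":0,"offset":[0,0,5],"yaw":0},{"hand":0,"offset":[0,0,4],"yaw":0},{"hand":0.3,"offset":[0,0,2],"yaw":0},{"hand":0.3,"offset":[0,0,0.5],"yaw":0},{"hand":0.5,"offset":[0,0,0],"yaw":0},{"hand":0.5,"offset":[0,0,0],"yaw":0}]' 30
python3 -m handwheel '[{"hand":0.65,"offset":[0,0,0],"yaw":0},{"hand":0.8,"offset":[0,0,0],"yaw":0},{"hand":1,"offset":[0,0,0],"yaw":0},{"hand":1,"offset":[0,0,0],"yaw":0},{"hand":1,"offset":[0,0,0],"yaw":0},{"hand":1,"offset":[0,0,0],"yaw":0},{"hand":1,"offset":[0,0,0],"yaw":0}]'
```

```text
t: 22.65
eef_pos: [453.1, -36.5, 20.2]
orientation: [0.101, 0.995, 0.0, 0.001]
ft_force: [-0.5, -1.2, 0.1]
finger_gap: 0.502
gripper_force: 0.0
t: 23.52
eef_pos: [452.9, -36.5, 20.1]
orientation: [0.101, 0.995, -0.0, 0.001]
ft_force: [-0.6, -1.2, 8.1]
finger_gap: 0.268
gripper_force: 33.9
```

```bash
python3 -m handwheel '[{"hand":1,"offset":[0,0,-2],"yaw":0},{"hand":1,"offset":[0,0,-4],"yaw":0},{"hand":1,"offset":[0,0,-5],"yaw":0},{"hand":1,"offset":[0,0,-4],"yaw":0},{"hand":1,"offset":[0,3,0],"yaw":0},{"hand":1,"offset":[0.1,6,0],"yaw":0},{"hand":1,"offset":[0.1,6,0],"yaw":0},{"hand":1,"offset":[0.1,6,0],"yaw":0},{"hand":1,"offset":[0.1,6,0],"yaw":0},{"hand":1,"offset":[0.1,4,0],"yaw":0}]'
python3 -m handwheel '[{"hand":1,"offset":[0,0,0],"yaw":0},{"hand":1,"offset":[0,0,0],"yaw":0},{"hand":1,"offset":[0,0,0],"yaw":0}]'
python3 - <<'E'
from h import *
q=[493.6,185.5,-.2]
bar=np.array([[x,85+d,85] for d in(-5,5) for x in(-50,50)],float)
for n in('wrist','scene','side'):
    c=cam(n); im=c['pixels'].copy(); B=proj(c,place(bar,q))
    f=1 if n=='wrist' else 5
    if n=='wrist': sl=(0,0,560,420)
    else:
        m=B.mean(0).astype(int); sl=(max(m[0]-50,0),max(m[1]-40,0),m[0]+50,m[1]+40)
    k=im[sl[1]:sl[3],sl[0]:sl[2]]; k=cv2.resize(k,None,fx=f,fy=f,interpolation=cv2.INTER_CUBIC)
    for a,b in((0,1),(2,3)): cv2.line(k,*[tuple(int(v) for v in (B[i]-sl[:2])*f) for i in(a,b)],(0,255,0),1)
    save(c,'b_'+n+'.png',k); print(n,B.tolist(),sl)
a=cv2.imread('pics/b_scene.png');b=cv2.imread('pics/b_side.png')
w=cv2.resize(cv2.imread('pics/b_wrist.png')[60:],(400,257))
top=np.hstack([cv2.resize(a,(400,320)),cv2.resize(b,(400,320))])
cv2.imwrite('pics/b_all.png',np.vstack([top,np.hstack([w,np.zeros_like(w)])]))
E
```

```text
t: 24.78
eef_pos: [509.8, 270.9, 169.4]
orientation: [0.1, 0.995, 0.0, 0.0]
ft_force: [0.3, -0.8, -0.5]
finger_gap: 0.272
gripper_force: 32.9
t: 25.15
eef_pos: [509.4, 267.0, 169.2]
orientation: [0.102, 0.995, -0.0, -0.0]
ft_force: [-0.1, -0.4, -0.6]
finger_gap: 0.275
gripper_force: 32.9
wrist [[274.6, 144.2], [275.6, 277.1], [289.5, 144.1], [288.8, 277.1]] (0, 0, 560, 420)
scene [[160.7, 183.3], [193.5, 165.9], [158.7, 181.4], [191.5, 164.1]] (np.int64(126), np.int64(133), np.int64(226), np.int64(213))
side [[322.7, 276.4], [272.4, 266.5], [321.3, 279.4], [270.6, 269.3]] (np.int64(246), np.int64(232), np.int64(346), np.int64(312))
```

View pics/b_all.png

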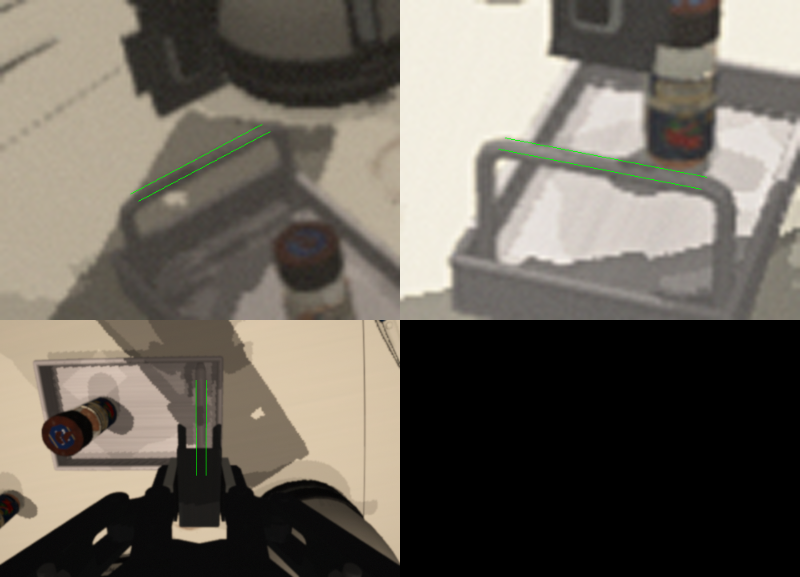

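The bar's predicted lines (green) lie on it within about 1–2 mm in the side view. The wrist and scene views need one closer crop.

```bash
python3 - <<'E'
from h import *
c=cam('wrist'); q=[493.6,185.5,-.2]
bar=np.array([[x,85+d,85] for d in(-5,5) for x in(-50,50)],float); B=proj(c,place(bar,q))
k=cv2.resize(c['pixels'][110:260,220:350],None,fx=4,fy=4,interpolation=cv2.INTER_CUBIC)
k=cv2.convertScaleAbs(k,alpha=1.6)
for i in(0,2): cv2.line(k,(int((B[i][0]-220)*4),0),(int((B[i][0]-220)*4),140),(0,255,0),1)
save(c,'wz.png',k); print(B.tolist())
E
```

```text
[[274.0, 143.6], [275.1, 276.5], [288.8, 143.5], [288.2, 276.5]]
```

View pics/wz.png

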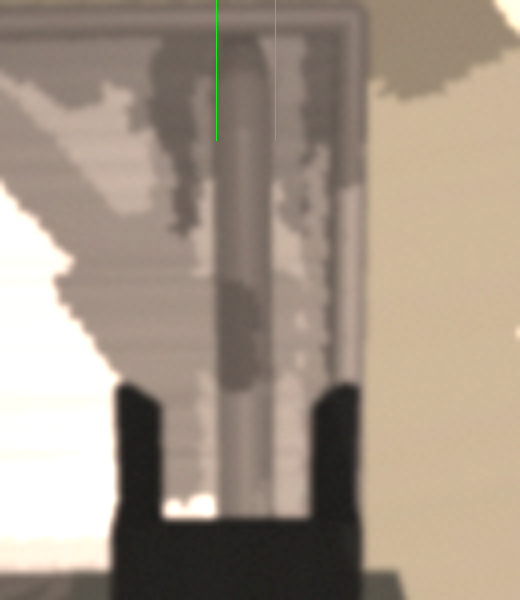

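The bar runs vertically at crop x≈244 and the marker's legs straddle it (140 and 335, centre 237), so it is centred within about 1 mm. Lowering.

```bash
python3 -m handwheel '[{"hand":1,"offset":[0,0.1,2],"yaw":0},{"hand":1,"offset":[0,0,2],"yaw":0},{"hand":1,"offset":[0,0,2],"yaw":0},{"hand":1,"offset":[0,0,2],"yaw":0},{"hand":1,"offset":[0,0,1],"yaw":0},{"hand":1,"offset":[0,0,0.6],"yaw":0},{"hand":1,"offset":[0,0,0],"yaw":0},{"hand":1,"offset":[0,0,0],"yaw":0}]'
python3 -m handwheel '[{"hand":1,"offset":[0,0,0.2],"yaw":0},{"hand":1,"offset":[0,0,0.1],"yaw":0},{"hand":1,"offset":[0,0,0],"yaw":0},{"hand":1,"offset":[0,0,0],"yaw":0}]'
```

```text
t: 26.35
eef_pos: [510.4, 269.4, 74.0]
orientation: [0.101, 0.995, 0.0, 0.0]
ft_force: [0.2, 0.2, 0.2]
finger_gap: 0.276
gripper_force: 32.9
t: 26.85
eef_pos: [509.9, 269.3, 70.4]
orientation: [0.101, 0.995, 0.0, 0.0]
ft_force: [-0.8, -0.3, -0.8]
finger_gap: 0.275
gripper_force: 32.9
```

```bash
python3 -m handwheel '[{"hand":1,"offset":[0,0,0.2],"yaw":0},{"hand":1,"offset":[0,0,0.1],"yaw":0},{"hand":1,"offset":[0,0,0],"yaw":0},{"hand":1,"offset":[0,0,0],"yaw":0}]'
python3 -m handwheel '[{"hand":1,"offset":[0,0,0.1],"yaw":0},{"hand":1,"offset":[0,0,0.1],"yaw":0},{"hand":1,"offset":[0,0,0],"yaw":0},{"hand":1,"offset":[0,0,0],"yaw":0}]'
```

```text
t: 27.35
eef_pos: [509.9, 269.3, 67.3]
orientation: [0.101, 0.995, -0.0, -0.0]
ft_force: [-0.9, -0.6, -0.7]
finger_gap: 0.276
gripper_force: 32.9
t: 27.85
eef_pos: [510.0, 269.3, 65.4]
orientation: [0.101, 0.995, 0.0, 0.0]
ft_force: [-0.1, 0.4, 0.0]
finger_gap: 0.272
gripper_force: 33.0
```

```bash
python3 -m handwheel '[{"hand":1,"offset":[0,0,0.1],"yaw":0},{"hand":1,"offset":[0,0,0],"yaw":0},{"hand":1,"offset":[0,0,0],"yaw":0}]'
python3 -m handwheel '[{"hand":1,"offset":[0,0,0.1],"yaw":0},{"hand":1,"offset":[0,0,0],"yaw":0},{"hand":1,"offset":[0,0,0],"yaw":0}]'
```

```text
t: 28.22
eef_pos: [510.0, 269.3, 65.2]
orientation: [0.101, 0.995, 0.0, 0.0]
ft_force: [-3.9, -1.1, 8.9]
finger_gap: 0.278
gripper_force: 34.3
t: 28.6
eef_pos: [510.0, 269.3, 65.1]
orientation: [0.101, 0.995, 0.0, 0.0]
ft_force: [-6.3, -2.9, 19.3]
finger_gap: 0.276
gripper_force: 35.6
```

Firm contact at the expected height. Easing, releasing and rising.

```bash
python3 -m handwheel '[{"hand":1,"offset":[0,0,-0.2],"yaw":0},{"hand":1,"offset":[0,0,0],"yaw":0},{"hand":0.6,"offset":[0,0,0],"yaw":0},{"hand":0.4,"offset":[0,0,0],"yaw":0},{"hand":0.3,"offset":[0,0,0],"yaw":0},{"hand":0.3,"offset":[0,0,0],"yaw":0},{"hand":0.3,"offset":[0,0,-1],"yaw":0},{"hand":0.3,"offset":[0,0,-3],"yaw":0},{"hand":0.3,"offset":[0,0,-5],"yaw":0},{"hand":0.3,"offset":[0,0,-5],"yaw":0}]'
python3 -m handwheel '[{"hand":0.3,"offset":[3,2,0],"yaw":0},{"hand":0.3,"offset":[5,2,0],"yaw":0},{"hand":0.3,"offset":[5,2,0],"yaw":0},{"hand":0.3,"offset":[0,0,0],"yaw":0},{"hand":0.3,"offset":[0,0,0],"yaw":0}]'
python3 - <<'E'
from h import *
ims=[]
for n,sl in(('scene',(140,140,420,310)),('side',(220,150,370,330))):
    c=cam(n); k=c['pixels'][sl[1]:sl[3],sl[0]:sl[2]]; ims.append(cv2.resize(k,None,fx=2.8 if n=='side' else 1.4*1.2,fy=2.8 if n=='side' else 1.4*1.2,interpolation=cv2.INTER_CUBIC))
    for m in ctrl.masks_of('jar_a',n):
        x,y,w,h=m['bbox']; g=at(c,x+w/2,y+h/2,52); q=fit([(c,m['region'].astype(np.float32))],JAR,[g[0],g[1],0],False); print(n,round(m['p'],2),q[0][:2],q[1])
    for m in ctrl.boxes_of('marker',n): print(n,'marker',m)
h=max(i.shape[0] for i in ims)
o=np.hstack([cv2.copyMakeBorder(i,0,h-i.shape[0],0,0,cv2.BORDER_CONSTANT) for i in ims]); print(o.shape)
cv2.imwrite('pics/end.png',cv2.resize(o[:,:,::-1],(780,int(o.shape[0]*780/o.shape[1]))))
E
```

```text
t: 29.85
eef_pos: [509.8, 269.1, 207.3]
orientation: [0.101, 0.995, -0.0, 0.0]
ft_force: [0.4, 0.3, 0.6]
finger_gap: 0.701
gripper_force: 0.0
t: 30.48
eef_pos: [395.0, 354.4, 206.0]
orientation: [0.101, 0.995, 0.0, 0.001]
ft_force: [0.6, 0.8, 0.0]
finger_gap: 0.7
gripper_force: 0.0
scene 0.8 [ 571.31 -165.81] 0.881
scene 0.63 [ 637.15 -388.62] 0.945
scene 0.58 [590.87 -51.15] 0.879
scene 0.56 [482.51 145.74] 0.939
scene marker {'bbox': [166.0, 168.1, 21.6, 23.4], 'p': 0.74}
side 0.94 [482.59 132.68] 0.882
side 0.85 [ 641.85 -383.75] 0.904
side 0.8 [ 570.8  -164.22] 0.88
side 0.56 [591.97 -48.93] 0.906
side marker {'bbox': [282.5, 263.7, 28.6, 32.9], 'p': 0.68}
(504, 890, 3)
```

View pics/end.png

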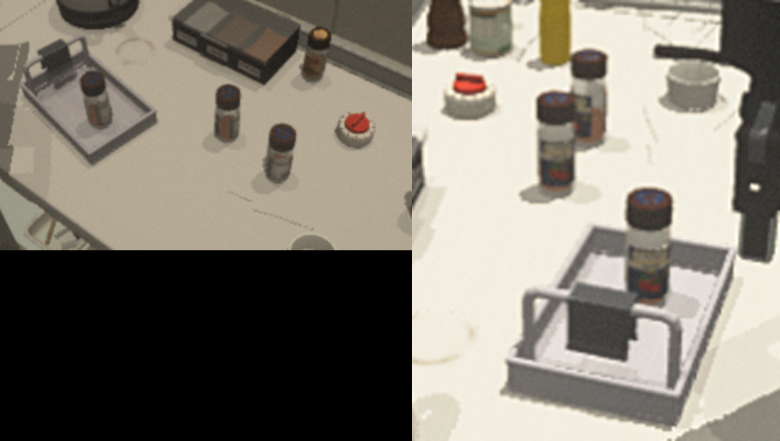

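The marker hangs astride the bar (600,320), the empty jar stands upright in the tray (648,245), and both full jars stand back where they were within about 2 mm. Handing in.

```bash
python3 -c "
from plant import ctrl
print(ctrl.hand_in())"
```

```text
the job is handed in; nothing more can be done
None
```

The job is handed in: the light jar (about 0.11 kg, the one farthest right) stands upright in the refill tray, both full jars are back where they stood, and the marker hangs astride the bar; hand-in came at about 31 s of the 72 s limit, with no verdict returned.

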